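# Hold a screen clip open around a phone's edge

### The job

Squeeze the handles of the orange spring clip to open it and lift it off its storage strip. Bring it over the phone standing in the repair stand and lower it so that its wide-open jaws straddle the phone's top edge squarely at the yellow tape mark, one jaw tip on each side and clearly below the edge, and finish while still holding it there, squeezed open, still, and not touching the phone, so that a pad can be slipped in before it is let shut. Do not knock or bite the phone with the clip or the gripper on the way, and leave the jar, screwdriver and dish where they are.

Things in the scene. Friction and masses are not known exactly. Their poses are not given: they have to be found in the camera images.
- clip: Orange plastic spring clip like a big clothes peg, about 50 g, standing jaws down astride the storage plate. Origin: middle of its steel pivot barrel (14 mm thick, 24 mm long; its underside, 7 mm below the origin, sits on the plate). x along the barrel, y across the halves (the line along which the handles are squeezed; half a at +y), z up to the handles. Jaws reach 42 mm below the origin.
- clip_grip (a point): place to squeeze: between the clip's two flat handles, 30 mm above the clip's origin. The handles are 22 mm wide (along clip x) and rise from 6 to 45 mm above the origin; shut, they splay (36 mm over them at their foot, 58 mm at the top); squeezed to the stop they are parallel and 30 mm over their outsides.
- clip_a (a joint): opening of half a (+y half) about the barrel, rad: near 0 gripping the storage plate, grows as the handles are squeezed, 0.32 at the stop (jaws widest). Squeezing here takes about 5 N to begin and 12 N at the stop, which bears a 20 to 40 N grip.
- clip_b (a joint): opening of half b (-y half), geared to half a: the same values.
- tip_a (a point): lower inner edge of the jaw of half a, 22 mm wide, ending in a black rubber lip 8 mm high. Shut: 42 mm below the clip's origin. Squeezed to the stop: 39 mm below it, 15 mm to its side (31 mm between the two tips); just under the barrel the space is about 18 mm wide.
- tip_b (a point): the same on half b (-y side of the clip).
- rack: storage strip: a dark steel foot 110 x 70 x 14 mm with an upright aluminium plate, 90 mm long along its x, 4 mm thick along y, top edge 75 mm above the bench. Fixed. Origin under the centre of the foot.
- stand: grey repair stand, foot 140 x 80 x 16 mm with two clamping cheeks up to 38 mm height, which carries the phone. Fixed. Origin under the centre of the foot; x along the phone's edge.
- phone: black phone, blue on one face, standing upright on its long edge, clamped in the stand and immovable: 156 mm along its x, 8 mm thick along its y, 76 mm high along z; its origin is the middle of its lower edge, 19 mm above the bench, so that its top edge is 95 mm above the bench.
- tape: yellow tape mark 12 mm wide wrapped over the phone's top edge, up to 40 mm from the middle of the edge. Origin on the top edge, in the middle of the mark; x along the edge, y across the phone's thickness, z up.
- jar: small green glass jar with white lid, 40 mm across, 60 mm high, standing; origin at the centre of its underside. A bystander.
- screwdriver: red-handled screwdriver about 150 mm long lying flat along its own x. A bystander.
- dish: round steel screw dish, 64 mm across, 20 mm high; origin at the centre of its underside. A bystander.

How it is judged:
On the way:
1. the clip is squeezed open by the gripper and lifted clear of its storage strip (value of joint clip_a above 0.15 rad and contact force between the fingers and clip above 2 N and contact force between clip and rack below 0.1 N and height (world z) of each of tip_a, tip_b above 0.08 m), for 0.2 s.
At the end, for the whole second after the job is handed in: Fingers hold the clip still, each half open beyond 0.22 rad; a jaw tip on each side of the phone (over 6 mm from its mid-plane), both 7 mm or more below its top edge; within 10 mm of the tape along the edge and 0.25 rad of square; the clip touches neither phone, stand nor strip (value of joint each of clip_a, clip_b above 0.22 rad and ((y of tip_a in the frame of tape above 0.006 m and y of tip_b in the frame of tape below -0.006 m) or (y of tip_b in the frame of tape above 0.006 m and y of tip_a in the frame of tape below -0.006 m)) and z of each of tip_a, tip_b in the frame of tape below -0.007 m and x of clip in the frame of tape between -0.01 and 0.01 m and angle between the x axis of clip and the x axis of tape, either way round below 0.25 rad and contact force between clip and stand below 0.15 N and contact force between clip and rack below 0.15 N and contact force between the fingers and clip above 2 N and linear speed of clip below 0.02 m/s); the arm keeps its last pose, push and grip.
It fails at once if the clip knocks or bites the phone or its stand (over 3 N) (contact force between clip and stand above 3 N).
It fails at once if the robot knocks the phone or its stand (over 3 N) (contact force between any of the arm, the fingers and stand above 3 N).
It fails at once if the jar, screwdriver or dish is pushed more than 20 mm (distance of any of jar, screwdriver, dish from where it was at the start of the episode above 0.02 m).
It also fails if it takes over 38 s, if anything falls off the work surface, if the arm or the gripper's body presses on something with over 40 N, if the wrist force passes 120 N, or if a joint passes its speed limit or range.

### The arm

A 7-joint arm with a two-finger parallel gripper is mounted at the origin on the work surface. World frame = base frame: x ahead of the robot, y to its left, z up, the work surface at z = 0. Lengths are in m, angles in rad, forces in N, time in s.
With the tool pointing down it reaches from about 0.4 to 0.925 m from the base axis. Payload 4.1 kg.
Tool frame: the origin (TCP) lies at the very end of the fingers, on their centre line; the grasp point (between the pads) lies r.hold_point_z behind it (r.hold_point_z is the distance from the TCP to the grasp point, in m); z points along the fingers, y is the line along which they close (so a half turn about z gives the same grasp; the last joint's range is limited). The gripper opens to 85 mm and grips with 20 to 120 N. Pads are 22 mm wide; open, the fingers measure 114 mm over their backs; the gripper's body (76 mm by 85 mm) begins 54 mm behind the grasp point. The pads swing forward as they close: fully open they stand 13 mm farther back than shut.
Start: joints at [-1.424, 0.398, 0.045, 1.537, -0.019, 1.207, -0.051], TCP at [0.158, 0.631, 0.231] pointing down, gripper open.
Joint ranges: [-2.82, 2.82], [-0.49, 2.23], [-1.37, 1.46], [0, 2.46], [-1.36, 4.5], [0.23, 2], [-2.94, 2.94]. Speed limits (rad/s): [2.57, 2.57, 3.14, 3.14, 3.14, 3.14, 3.14].

### API

Orientations are given as a 3x3 rotation matrix whose columns are the frame's x, y, z axes.
In Python, from station import get_state, optics, finish_job, finder, r gives the robot as it stands.
- The arm moves only by the tool servo_tool, never from a script. Its argument "increments" is a list of rows, each a list of 6 numbers: the shift along the tool's x, y, z in cm, then the turn, a rotation vector about the tool's x, y, z in rad. A call has 1 to 5 rows; each row shifts and turns the commanded pose from where the row before left it, along the tool's axes as they then stand; what a row does not reach is not made up. A row lasts 1/12 s, in which the tool goes at most 41.7 mm and 7.16 degrees, less where a joint would pass 70% of its speed; a pose out of reach is approached as far as the arm can. A call with a gripper value outside its range is refused whole. "hand" is the gripper command: -1 is fully open, 1 is shut, values between are in proportion, set as the call begins (left out, the last holds). The fingers move at their own pace and stop on an object; "newtons" is the grip in N (left out, the last holds). Time passes only in rows, so rows that do not move let the fingers close. It gives the time, the measured TCP pose, the force, the opening and the grip force at its end, in the units of the state.
- get_state(): the state, without advancing time (a new reading comes with each control period).
- optics.get_image(name): name is "side" or "top"; returns the picture (420x560x3 uint8, red, green, blue); there is no depth.
- optics.calibration(name): a dict with "camera_matrix" (3x3 intrinsics, pixels), "position" and "attitude" of the camera in the world. Camera axes: x right, y up, looking along -z (the intrinsics and any distortion apply to the point x, -y, -z); pixel columns grow to the right and rows downward; lengths in m; the calibration is good to about 2 mm. A picture is of the moment at which its call begins. calibration takes no time and is no camera call.
- finish_job(): hands the job in; it is judged then, once.
Trained networks look in the newest picture that a camera, given by its name, has taken for a name from the list of things; names that differ only in an ending like _2 or _b are one class to them, and where a whole thing is asked for, a point or a joint stands for the part that bears it (a point fixed in the world has none). Each returns a list of dicts, best first, with "conf" (0 to 1); they miss things now and then, are a little off and sometimes report something else, mostly with a low value. They report only what shows in the picture. A call takes as long as a camera call.
- finder.find_in(query, camera): "centre" ([x, y, z] in m, in the coordinates of the camera as it stood for that picture, good to about 4 mm: the middle of the surface that is visible of it).
- finder.mark_of(query, camera): "centre" ([x, y, z] in m, in the coordinates of the camera as it stood for that picture, good to about 4 mm: a listed point, or the origin of a listed thing).
The state is a dict: "time": time; "joint_positions": joint angles; "joint_vel": joint speeds; "joint_torque": joint torques, N m; "tool_pos": TCP position; "tool_rot": TCP orientation; "ft_force": force on the tool from outside, world axes, zero at the start; "wrist_torque": the same for the moment, N m; "width": finger opening in m; "finger_force": force on a finger pad.
Only numpy, scipy, OpenCV 4.12 (cv2) and the standard library are available. Lean on these libraries where they do the work, as an engineer would, in place of code of your own. Each camera call takes 0.05 s, during which the arm holds its last target. There are 200 camera calls.

## Working session

There is one attempt and no reset: what is moved stays moved. The work goes in short steps, Python scripts to look and compute and a tool call to move; the robot and the scene stay as the last step left them, time stands still between calls to the robot, and variables do not carry over. Pictures are saved under pics/ and viewed, at most 10 in all, crops included, and the job is handed in when it is done.

Besides the shell and the picture viewer there is one more tool, called as name([rows], argument=value, ...), one row to a line, values as JSON. servo_tool: Moves the arm, as the interface text tells. Its arguments: {"type":"object","properties":{"increments":{"type":"array","items":{"type":"array","items":{"type":"number"}}},"hand":{"type":"number"},"newtons":{"type":"number"}},"required":["increments"]}

```bash
mkdir -p pics; ls; cat > h.py <<'E'
import numpy as np,cv2
from station import get_state,optics,finish_job,finder,r
def cal(c):
    k=optics.calibration(c);return np.array(k["camera_matrix"]),np.array(k["position"]),np.array(k["attitude"]),k
def world(c,p):
    K,t,R,_=cal(c);return R@np.array(p)+t
def proj(c,P):
    K,t,R,_=cal(c);q=R.T@(np.array(P)-t);u=K@np.array([q[0],-q[1],-q[2]]);return u[:2]/u[2]
def pix_plane(c,uv,z):
    K,t,R,_=cal(c);d=np.linalg.inv(K)@np.array([*uv,1]);d=R@np.array([d[0],-d[1],-d[2]]);return t+d*(z-t[2])/d[2]
def save(c,n):
    im=np.array(optics.get_image(c));cv2.imwrite(f"pics/{n}.png",im[:,:,::-1]);return im
E
python3 - <<'E'
from h import *
np.set_printoptions(precision=4,suppress=True)
for c in("side","top"):
    save(c,c+"0");print(cal(c)[3])
    for n in["clip","clip_grip","rack","phone","tape","stand","jar","screwdriver","dish"]:
        for d in finder.mark_of(n,c)[:2]:
            w=world(c,d["centre"]);print(c,n,round(d["conf"],2),w,proj(c,w).round())
print(r.hold_point_z,get_state())
E
```

```text
pics
{'camera_matrix': array([[405.9584,   0.    , 279.4674],
       [  0.    , 405.9584, 210.3272],
       [  0.    ,   0.    ,   1.    ]]), 'position': array([0.5123, 0.5897, 0.6095]), 'attitude': array([[-0.9977,  0.0445, -0.0514],
       [-0.068 , -0.6769,  0.7329],
       [-0.0021,  0.7347,  0.6784]])}
side clip 0.66 [ 0.5142 -0.279   0.0816] [303. 129.]
side clip_grip 0.83 [ 0.5153 -0.2814  0.112 ] [303. 117.]
side rack 0.78 [ 0.5325 -0.273  -0.0011] [295. 158.]
side phone 0.88 [0.5656 0.2623 0.0144] [261. 344.]
side tape 0.54 [0.5737 0.2438 0.0933] [255. 306.]
side tape 0.17 [ 0.5174 -0.283   0.1127] [302. 116.]
side stand 0.64 [ 0.5654  0.2662 -0.0023] [261. 352.]
side jar 0.93 [0.5807 0.016  0.0047] [266. 236.]
side screwdriver 0.62 [0.4219 0.009  0.0011] [343. 239.]
side dish 0.66 [ 0.6843 -0.0051  0.0007] [218. 228.]
{'camera_matrix': array([[481.4189,   0.    , 278.9458],
       [  0.    , 481.4189, 204.6495],
       [  0.    ,   0.    ,   1.    ]]), 'position': array([0.4443, 0.0153, 1.0048]), 'attitude': array([[ 0.0287,  0.9909, -0.1315],
       [-0.9996,  0.0279, -0.0
[... 635 characters left out ...]
73  0.0038 -0.001 ] [286. 282.]
top dish 0.62 [ 0.6774 -0.0079 -0.0006] [295. 159.]
0.0187 {'time': 1.0, 'joint_positions': array([-1.424 ,  0.3984,  0.0451,  1.5366, -0.0187,  1.2069, -0.0507]), 'joint_vel': array([ 0.0015, -0.0001,  0.0002,  0.0006,  0.0007, -0.0011, -0.0009]), 'joint_torque': array([  0.    , -47.5027,   1.3631, -25.4523,   0.0115,   0.001 ,
         0.    ]), 'tool_pos': array([0.1581, 0.6305, 0.2314]), 'tool_rot': array([[-0.97  ,  0.2432,  0.    ],
       [ 0.2432,  0.97  ,  0.0001],
       [ 0.    ,  0.0001, -1.    ]]), 'ft_force': array([-0.2217,  0.5071,  0.394 ]), 'wrist_torque': array([-0.0273, -0.0084, -0.0335]), 'finger_force': 0.0, 'width': 0.08511773206503143}
```

View pics/top0.png

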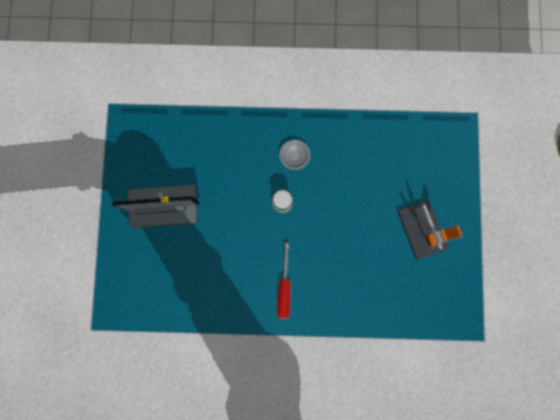

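View pics/side0.png

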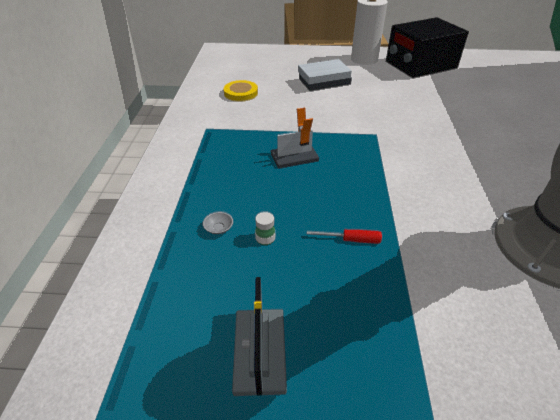

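```bash
python3 -c "
import cv2,numpy as np
t=cv2.imread('pics/top0.png')
a=cv2.resize(t[190:280,390:490],(440,396),interpolation=2)
b=cv2.resize(t[150:260,120:210],(324,396),interpolation=2)
cv2.imwrite('pics/crop0.png',np.hstack([a,b]))"
```

```text
(no output)
```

View pics/crop0.png

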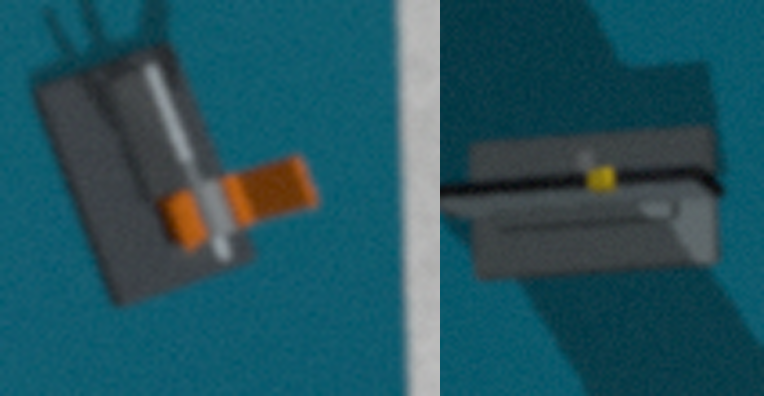

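```bash
python3 - <<'E'
from h import *
np.set_printoptions(precision=4,suppress=True)
def seg(z,a,b):
    A=pix_plane("top",a,z);B=pix_plane("top",b,z);d=A-B;print(A,B,(A+B)/2,np.linalg.norm(d),np.arctan2(d[1],d[0]));
seg(.075,(424.1,204.8),(441.4,248.6))
seg(.095,(114,203.5),(196.4,199.4))
im=cv2.cvtColor(cv2.imread('pics/top0.png'),cv2.COLOR_BGR2HSV)
m=cv2.inRange(im,(22,140,100),(35,255,255));m[:, :140]=0;m[:,200:]=0;m[:180]=0;m[220:]=0
u=np.argwhere(m).mean(0)[::-1];print("tape",u,pix_plane("top",u,.093))
im=cv2.cvtColor(cv2.imread('pics/side0.png'),cv2.COLOR_BGR2HSV)
m=cv2.inRange(im,(22,140,100),(35,255,255));m[:,:240]=0;m[:,275:]=0;m[:290]=0;m[320:]=0
u=np.argwhere(m).mean(0)[::-1];print("tape side",u,pix_plane("side",u,.09))
print("phone top side",pix_plane("side",(258,279),.095),pix_plane("side",(258,390),.06), pix_plane("side",(255.5,302),.095))
# fine plate edge: PCA of bright pixels along plate upper part
g=cv2.imread('pics/top0.png').astype(int)
s=g.min(2);reg=s[195:260,405:450];ys,xs=np.where(reg>120);ys+=195;xs+=405
print(len(xs));w=np.array([pix_plane("top",(x,y),.075)for x,y in zip(xs,ys)])[:,:2]
v=np.linalg.svd(w-w.mean(0))[2][0];print(w.mean(0),v,np.arctan2(v[1],v[0]))
s=g.max(2);reg=s[190:212,112:200];ys,xs=np.where(reg<35);ys+=190;xs+=112
w=np.array([pix_plane("top",(x,y),.095)for x,y in zip(xs,ys)])[:,:2];v=np.linalg.svd(w-w.mean(0))[2][0];print(len(xs),w.mean(0),v,np.ptp(w@v))
E
```

```text
[ 0.5752 -0.2596  0.075 ] [ 0.4912 -0.2919  0.075 ] [ 0.5332 -0.2757  0.075 ] 0.09004128379254184 0.36660009271814714
[0.5583 0.3376 0.095 ] [0.5706 0.1805 0.095 ] [0.5644 0.259  0.095 ] 0.15750718326709504 1.6491556799611764
tape [164.6857 199.4   ] [0.5692 0.2417 0.093 ]
tape side [257.2609 304.0217] [0.5709 0.2386 0.09  ]
phone top side [0.5742 0.1956 0.095 ] [0.5585 0.3544 0.06  ] [0.5734 0.2386 0.095 ]
89
[ 0.5329 -0.2768] [-0.914  -0.4058] -2.7237902695260385
181 [0.5661 0.2654] [ 0.0871 -0.9962] 0.16038734527596255
```

```bash
cat >> h.py <<'E'
from scipy.spatial.transform import Rotation as Ro
def pose(x,y,z,a): # tool down, tool y at world angle a
    Y=np.array([np.cos(a),np.sin(a),0]);Z=np.array([0,0,-1.]);return np.array([x,y,z]),np.column_stack([np.cross(Y,Z),Y,Z])
def plan(target,N,z_first=None):
    s=get_state();p,R=np.array(s["tool_pos"]),np.array(s["tool_rot"])
    x,y,z,a=target;a0=np.arctan2(R[1,1],R[0,1])
    q=lambda x,y:np.array([np.hypot(x,y),np.arctan2(y,x)])
    c0=np.r_[q(p[0],p[1]),p[2],a0];c1=np.r_[q(x,y),z,a];out=[]
    for i in range(1,N+1):
        c=c0+(c1-c0)*i/N
        P,Q=pose(c[0]*np.cos(c[1]),c[0]*np.sin(c[1]),c[2],c[3])
        row=np.r_[R.T@(P-p)*100,Ro.from_matrix(R.T@Q).as_rotvec()].round(2);out.append(row.tolist())
        p=p+R@row[:3]/100;R=R@Ro.from_rotvec(row[3:]).as_matrix()
    for i in range(0,N,5):print([[float(v) for v in r] for r in out[i:i+5]])
    print("end",p,np.arctan2(R[1,1],R[0,1]))
E
python3 - <<'E'
from h import *
print(pix_plane("top",(438.2,236.6),.0885))
plan((.514,-.283,.18,-1.186),35)
E
```

```text
[ 0.51306467 -0.28169031  0.0885    ]
[[-3.38, -0.27, 0.15, 0.0, -0.0, 0.07], [-3.38, -0.21, 0.14, 0.0, -0.0, 0.07], [-3.38, -0.15, 0.15, 0.0, -0.0, 0.08], [-3.36, -0.05, 0.15, 0.0, -0.0, 0.07], [-3.36, 0.0, 0.14, 0.0, -0.0, 0.07]]
[[-3.35, 0.06, 0.15, 0.0, -0.0, 0.07], [-3.34, 0.12, 0.15, 0.0, -0.0, 0.07], [-3.32, 0.18, 0.14, 0.0, -0.0, 0.07], [-3.31, 0.24, 0.15, 0.0, -0.0, 0.08], [-3.3, 0.33, 0.15, 0.0, -0.0, 0.07]]
[[-3.27, 0.38, 0.14, 0.0, -0.0, 0.07], [-3.27, 0.44, 0.15, 0.0, -0.0, 0.07], [-3.24, 0.5, 0.15, 0.0, -0.0, 0.07], [-3.23, 0.55, 0.14, 0.0, -0.0, 0.07], [-3.2, 0.61, 0.15, 0.0, -0.0, 0.08]]
[[-3.18, 0.69, 0.15, 0.0, -0.0, 0.07], [-3.16, 0.75, 0.14, 0.0, -0.0, 0.07], [-3.13, 0.8, 0.15, 0.0, -0.0, 0.07], [-3.11, 0.85, 0.14, 0.0, -0.0, 0.07], [-3.09, 0.91, 0.15, 0.0, -0.0, 0.07]]
[[-3.06, 0.95, 0.15, 0.0, -0.0, 0.08], [-3.03, 1.04, 0.14, -0.0, -0.0, 0.07], [-2.99, 1.09, 0.15, -0.0, -0.0, 0.07], [-2.97, 1.13, 0.15, -0.0, -0.0, 0.07], [-2.94, 1.19, 0.14, -0.0, -0.0, 0.07]]
[[-2.91, 1.23, 0.15, -0.0, -0.0, 0.08], [-2.87, 1.31, 0.15, -0.0, -0.0, 0.07], [-2.83, 1.35, 0.14, -0.0, -0.0, 0.07], [-2.8, 1.4, 0.15, -0.0, -0.0, 0.07], [-2.77, 1.45, 0.15, -0.0, -0.0, 0.07]]
[[-2.73, 1.49, 0.14, -0.0, -0.0, 0.07], [-2.7, 1.53, 0.15, -0.0, -0.0, 0.08], [-2.65, 1.6, 0.14, -0.0, -0.0, 0.07], [-2.61, 1.64, 0.15, -0.0, -0.0, 0.07], [-2.58, 1.68, 0.15, -0.0, -0.0, 0.07]]
end [ 0.51395274 -0.2830001   0.17997704] -1.1848870397450164
```

servo_tool([
  [-3.4,-0.2,0.1,0,0,0.07],
  [-3.4,-0.2,0.1,0,0,0.07],
  [-3.4,-0.2,0.1,0,0,0.07],
  [-3.4,-0.1,0.1,0,0,0.07],
  [-3.4,0,0.1,0,0,0.07],
], hand=-1, newtons=30)

```text
time: 1.42
tool_pos: [0.3141, 0.5596, 0.2264]
tool_rot: [[-0.826, 0.564, 0.0], [0.564, 0.826, 0.001], [0.0, 0.001, -1.0]]
ft_force: [0.4, -0.4, 0.2]
width: 0.0856
finger_force: 0.0
```

servo_tool([
  [-3.4,0.1,0.1,0,0,0.07],
  [-3.3,0.1,0.1,0,0,0.07],
  [-3.3,0.2,0.1,0,0,0.07],
  [-3.3,0.2,0.1,0,0,0.08],
  [-3.3,0.3,0.1,0,0,0.07],
])

```text
time: 1.83
tool_pos: [0.4424, 0.4548, 0.2214]
tool_rot: [[-0.574, 0.819, 0.0], [0.819, 0.574, 0.001], [0.0, 0.001, -1.0]]
ft_force: [0.8, 0.2, 0.1]
width: 0.0854
finger_force: 0.0
```

servo_tool([
  [-3.3,0.4,0.1,0,0,0.07],
  [-3.3,0.4,0.1,0,0,0.07],
  [-3.2,0.5,0.1,0,0,0.07],
  [-3.2,0.6,0.1,0,0,0.07],
  [-3.2,0.6,0.1,0,0,0.08],
])

```text
time: 2.25
tool_pos: [0.5384, 0.3223, 0.2164]
tool_rot: [[-0.249, 0.968, 0.001], [0.968, 0.249, 0.001], [0.0, 0.001, -1.0]]
ft_force: [-0.1, 0.4, 0.4]
width: 0.0852
finger_force: 0.0
```

servo_tool([
  [-3.2,0.7,0.1,0,0,0.07],
  [-3.2,0.7,0.1,0,0,0.07],
  [-3.1,0.8,0.1,0,0,0.07],
  [-3.1,0.9,0.1,0,0,0.07],
  [-3.1,0.9,0.1,0,0,0.07],
])

```text
time: 2.67
tool_pos: [0.5958, 0.1711, 0.2114]
tool_rot: [[0.098, 0.995, 0.001], [0.995, -0.098, 0.0], [0.0, 0.001, -1.0]]
ft_force: [1.0, 0.4, 0.3]
width: 0.0858
finger_force: 0.0
```

servo_tool([
  [-3.1,1.0,0.1,0,0,0.08],
  [-3.0,1.0,0.1,0,0,0.07],
  [-3.0,1.1,0.1,0,0,0.07],
  [-3.0,1.1,0.1,0,0,0.07],
  [-2.9,1.2,0.1,0,0,0.07],
])

```text
time: 3.08
tool_pos: [0.6117, 0.0127, 0.2064]
tool_rot: [[0.442, 0.897, 0.001], [0.897, -0.442, 0.0], [0.0, 0.0, -1.0]]
ft_force: [-0.3, -0.5, 0.1]
width: 0.0855
finger_force: 0.0
```

```bash
python3 - <<'E'
from h import *
plan((.5135,-.283,.18,-1.186),10)
E
```

```text
[[-2.99, 1.17, 0.26, 0.0, -0.0, 0.07], [-2.96, 1.22, 0.27, 0.0, -0.0, 0.08], [-2.91, 1.29, 0.26, 0.0, -0.0, 0.07], [-2.88, 1.34, 0.26, 0.0, -0.0, 0.07], [-2.84, 1.37, 0.27, 0.0, -0.0, 0.07]]
[[-2.81, 1.43, 0.26, 0.0, -0.0, 0.08], [-2.75, 1.49, 0.26, 0.0, -0.0, 0.07], [-2.72, 1.53, 0.27, 0.0, -0.0, 0.07], [-2.67, 1.57, 0.26, 0.0, -0.0, 0.08], [-2.63, 1.64, 0.26, 0.0, -0.0, 0.07]]
end [ 0.51347809 -0.28301859  0.18001159] -1.188195381097246
```

servo_tool([
  [-3.0,1.2,0.3,0,0,0.07],
  [-3.0,1.2,0.3,0,0,0.08],
  [-2.9,1.3,0.3,0,0,0.07],
  [-2.9,1.3,0.3,0,0,0.07],
  [-2.8,1.4,0.3,0,0,0.07],
])

```text
time: 3.5
tool_pos: [0.5819, -0.1435, 0.1913]
tool_rot: [[0.73, 0.684, 0.001], [0.684, -0.73, 0.0], [0.0, 0.0, -1.0]]
ft_force: [0.6, -0.7, -0.1]
width: 0.0857
finger_force: 0.0
```

servo_tool([
  [-2.8,1.4,0.2,0,0,0.08],
  [-2.7,1.5,0.2,0,0,0.07],
  [-2.7,1.5,0.2,0,0,0.07],
  [-2.7,1.6,0.2,0,0,0.08],
  [-2.6,1.6,0.2,0,0,0.07],
])

```text
time: 3.92
tool_pos: [0.5142, -0.2825, 0.1814]
tool_rot: [[0.928, 0.373, 0.001], [0.373, -0.928, -0.0], [0.0, 0.001, -1.0]]
ft_force: [0.0, -0.8, 0.3]
width: 0.0853
finger_force: 0.0
```

servo_tool([
  [0,0,0,0,0,0],
  [0,0,0,0,0,0],
  [0,0,0,0,0,0],
])

```text
time: 4.17
tool_pos: [0.5153, -0.2804, 0.1813]
tool_rot: [[0.926, 0.377, 0.001], [0.377, -0.926, 0.001], [0.001, -0.001, -1.0]]
ft_force: [-0.7, 1.2, 0.1]
width: 0.0857
finger_force: 0.0
```

```bash
python3 - <<'E'
from h import *
np.set_printoptions(precision=4,suppress=True)
for c in("side","top"):
    im=save(c,c+"1")
    for n in["clip_grip","clip"]:
        for d in finder.mark_of(n,c)[:1]:print(c,n,d["conf"],world(c,d["centre"]))
a=cv2.imread("pics/side1.png")[60:170,240:370];b=cv2.imread("pics/top1.png")[180:290,385:515]
cv2.imwrite("pics/c1.png",np.hstack([cv2.resize(i,(395,334),interpolation=2)for i in(a,b)]))
s=get_state();print(s["tool_pos"],s["joint_positions"]);plan((.5135,-.283,.093,-1.186),5)
E
```

```text
side clip_grip 0.84 [ 0.5154 -0.2808  0.1088]
side clip 0.89 [ 0.515  -0.2793  0.0828]
top clip_grip 0.59 [ 0.5119 -0.284   0.116 ]
top clip 0.46 [ 0.5142 -0.2824  0.084 ]
[ 0.5153 -0.2801  0.1812] [-0.221   0.4527  0.8597  1.7683 -0.382   1.097  -0.4158]
[[-0.06, 0.04, 1.76, -0.0, -0.0, 0.0], [-0.05, 0.04, 1.77, -0.0, -0.0, 0.0], [-0.06, 0.04, 1.76, -0.0, -0.0, 0.0], [-0.05, 0.04, 1.77, -0.0, -0.0, 0.0], [-0.06, 0.04, 1.76, -0.0, -0.0, 0.0]]
end [ 0.5135 -0.283   0.093 ] -1.182863769326894
```

View pics/c1.png

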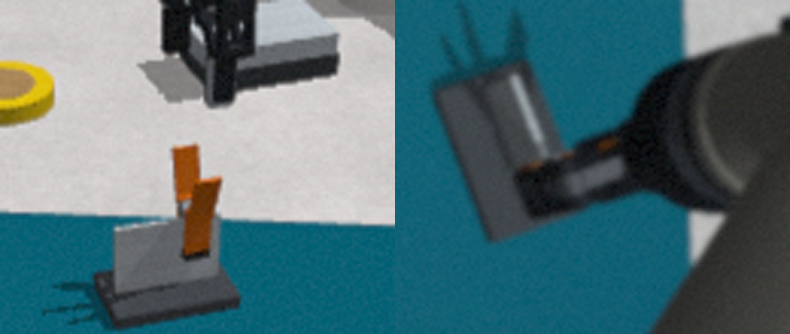

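servo_tool([
  [-0.1,0.1,1.8,0,0,0],
  [-0.1,0.1,1.8,0,0,0],
  [0,0,1.8,0,0,0],
  [0,0,1.8,0,0,0],
  [0,0,1.6,0,0,0],
])

```text
time: 4.88
tool_pos: [0.5137, -0.283, 0.0922]
tool_rot: [[0.926, 0.377, -0.0], [0.377, -0.926, 0.0], [-0.0, -0.001, -1.0]]
ft_force: [0.6, -0.6, -0.6]
width: 0.0852
finger_force: 0.0
```

servo_tool([
  [0,0,0,0,0,0],
  [0,0,0,0,0,0],
  [0,0,0,0,0,0],
])

```text
time: 5.13
tool_pos: [0.5142, -0.284, 0.0942]
tool_rot: [[0.926, 0.377, 0.001], [0.377, -0.926, -0.001], [0.001, 0.001, -1.0]]
ft_force: [-1.2, 0.4, 1.1]
width: 0.0852
finger_force: 0.0
```

```bash
python3 - <<'E'
from h import *
save("side","side2")
a=cv2.imread("pics/side2.png")[70:180,240:370];cv2.imwrite("pics/c2.png",cv2.resize(a,(520,440),interpolation=2))
E
```

```text
(no output)
```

View pics/c2.png

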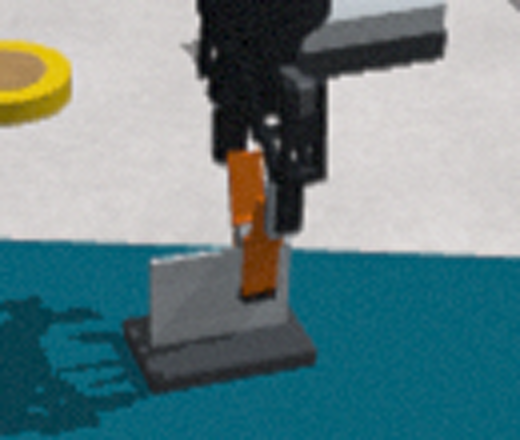

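servo_tool([
  [0,0,0,0,0,0],
  [0,0,0,0,0,0],
  [0,0,0,0,0,0],
  [0,0,0,0,0,0],
  [0,0,0,0,0,0],
], hand=1, newtons=30)

```text
time: 5.6
tool_pos: [0.515, -0.2836, 0.0969]
tool_rot: [[0.927, 0.376, 0.003], [0.376, -0.927, 0.003], [0.004, -0.002, -1.0]]
ft_force: [-0.1, -3.5, 11.0]
width: 0.0289
finger_force: 28.9
```

servo_tool([
  [0,0,0,0,0,0],
  [0,0,0,0,0,0],
  [0,0,0,0,0,0],
  [0,0,0,0,0,0],
  [0,0,0,0,0,0],
])

```text
time: 6.02
tool_pos: [0.5154, -0.2845, 0.0969]
tool_rot: [[0.926, 0.376, 0.005], [0.376, -0.927, 0.0], [0.005, 0.001, -1.0]]
ft_force: [-2.3, 3.6, 17.7]
width: 0.0292
finger_force: 30.0
```

servo_tool([
  [0,0,-0.5,0,0,0],
  [0,0,-0.8,0,0,0],
  [0,0,-1.2,0,0,0],
  [0,0,-1.5,0,0,0],
  [0,0,-1.5,0,0,0],
])

```text
time: 6.43
tool_pos: [0.5132, -0.2837, 0.1492]
tool_rot: [[0.927, 0.376, -0.001], [0.376, -0.927, 0.0], [-0.001, -0.0, -1.0]]
ft_force: [0.6, 0.3, -0.7]
width: 0.0289
finger_force: 30.7
```

servo_tool([
  [0,0,-2,0,0,0],
  [0,0,-2,0,0,0],
  [0,0,-2,0,0,0],
  [0,0,0,0,0,0],
  [0,0,0,0,0,0],
])

```text
time: 6.85
tool_pos: [0.514, -0.2841, 0.2096]
tool_rot: [[0.926, 0.376, 0.003], [0.376, -0.926, -0.001], [0.002, 0.002, -1.0]]
ft_force: [-0.1, 0.4, -0.2]
width: 0.0289
finger_force: 30.7
```

```bash
python3 - <<'E'
from h import *
save("side","side3")
a=cv2.imread("pics/side3.png")[40:180,230:380];cv2.imwrite("pics/c3.png",cv2.resize(a,(600,560),interpolation=2))
np.set_printoptions(precision=4,suppress=True)
for n in["clip","tip_a","clip_grip"]:
  for d in finder.mark_of(n,"side")[:2]:print(n,d["conf"],world("side",d["centre"]))
s=get_state();print(s["tool_pos"],s["joint_positions"],s["width"],s["finger_force"]);plan((.555,.06,.21,-.4),12);
E
```

```text
clip 0.76 [ 0.5145 -0.2822  0.1944]
tip_a 0.69 [ 0.5083 -0.2714  0.1558]
clip_grip 0.73 [ 0.5142 -0.284   0.2209]
[ 0.5128 -0.2831  0.2071] [-0.2318  0.4272  0.8795  1.7395 -0.3574  1.147  -0.4306] 0.028683241336576196 30.653205513954163
[[2.12, -2.11, -0.02, -0.0, 0.0, -0.07], [2.15, -2.06, -0.03, -0.0, 0.0, -0.06], [2.16, -2.03, -0.02, -0.0, 0.0, -0.07], [2.19, -1.99, -0.02, -0.0, 0.0, -0.06], [2.2, -1.96, -0.03, -0.0, 0.0, -0.07]]
[[2.22, -1.91, -0.02, -0.0, 0.0, -0.06], [2.24, -1.88, -0.02, -0.0, 0.0, -0.07], [2.25, -1.83, -0.02, -0.0, 0.0, -0.06], [2.27, -1.81, -0.02, -0.0, 0.0, -0.07], [2.29, -1.76, -0.03, -0.0, 0.0, -0.06]]
[[2.29, -1.73, -0.02, -0.0, 0.0, -0.07], [2.32, -1.68, -0.02, -0.0, -0.0, -0.06]]
end [0.555 0.06  0.21 ] -0.404858948153431
```

View pics/c3.png

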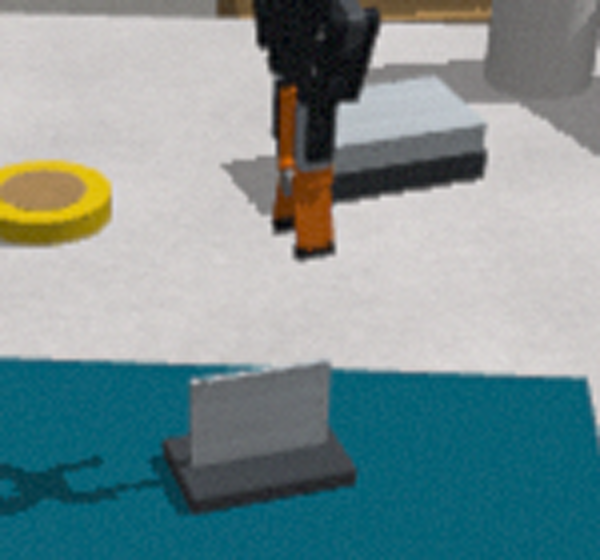

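```bash
python3 - <<'E'
from h import *
plan((.569,.241,.205,.083),20)
E
```

```text
[[2.13, -1.59, 0.01, -0.0, 0.0, -0.06], [2.16, -1.57, 0.01, -0.0, 0.0, -0.07], [2.2, -1.52, 0.01, -0.0, 0.0, -0.06], [2.23, -1.49, 0.01, -0.0, 0.0, -0.06], [2.25, -1.46, 0.01, -0.0, 0.0, -0.07]]
[[2.3, -1.4, 0.01, -0.0, 0.0, -0.06], [2.33, -1.38, 0.01, -0.0, 0.0, -0.06], [2.35, -1.35, 0.02, -0.0, 0.0, -0.07], [2.39, -1.29, 0.01, -0.0, 0.0, -0.06], [2.41, -1.26, 0.01, -0.0, 0.0, -0.06]]
[[2.44, -1.23, 0.01, -0.0, 0.0, -0.07], [2.48, -1.17, 0.02, -0.0, -0.0, -0.06], [2.5, -1.14, 0.01, -0.0, -0.0, -0.06], [2.52, -1.11, 0.01, -0.0, -0.0, -0.07], [2.55, -1.04, 0.02, -0.0, -0.0, -0.06]]
[[2.58, -1.01, 0.01, -0.0, -0.0, -0.06], [2.6, -0.98, 0.01, -0.0, -0.0, -0.07], [2.63, -0.91, 0.02, -0.0, -0.0, -0.06], [2.65, -0.88, 0.01, -0.0, -0.0, -0.06], [2.66, -0.84, 0.02, -0.0, -0.0, -0.07]]
end [0.56901357 0.24095521 0.20499067] 0.0851421434866473
```

servo_tool([
  [2.1,-1.6,0,0,0,-0.06],
  [2.2,-1.6,0,0,0,-0.07],
  [2.2,-1.5,0,0,0,-0.06],
  [2.2,-1.5,0,0,0,-0.06],
  [2.2,-1.5,0,0,0,-0.07],
])

```text
time: 7.47
tool_pos: [0.5707, -0.1621, 0.2072]
tool_rot: [[0.759, 0.651, -0.002], [0.651, -0.759, 0.0], [-0.001, -0.001, -1.0]]
ft_force: [0.5, 0.8, -0.2]
width: 0.029
finger_force: 30.6
```

servo_tool([
  [2.3,-1.4,0,0,0,-0.06],
  [2.3,-1.4,0,0,0,-0.06],
  [2.4,-1.3,0,0,0,-0.07],
  [2.4,-1.3,0,0,0,-0.06],
  [2.4,-1.3,0,0,0,-0.06],
])

```text
time: 7.88
tool_pos: [0.6005, -0.0301, 0.2072]
tool_rot: [[0.524, 0.851, -0.002], [0.851, -0.524, -0.0], [-0.001, -0.001, -1.0]]
ft_force: [0.3, -0.5, -0.4]
width: 0.0293
finger_force: 30.6
```

servo_tool([
  [2.4,-1.2,0,0,0,-0.07],
  [2.5,-1.2,0,0,0,-0.06],
  [2.5,-1.1,0,0,0,-0.06],
  [2.5,-1.1,0,0,0,-0.07],
  [2.6,-1.0,0,0,0,-0.06],
])

```text
time: 8.3
tool_pos: [0.6005, 0.1064, 0.2071]
tool_rot: [[0.23, 0.973, -0.002], [0.973, -0.23, -0.001], [-0.001, -0.002, -1.0]]
ft_force: [-0.1, -0.2, -0.7]
width: 0.0289
finger_force: 30.6
```

servo_tool([
  [2.6,-1.0,0,0,0,-0.06],
  [2.6,-1.0,0,0,0,-0.07],
  [2.6,-0.9,0,0,0,-0.06],
  [2.6,-0.9,0,0,0,-0.06],
  [2.7,-0.8,0,0,0,-0.07],
])

```text
time: 8.72
tool_pos: [0.5688, 0.2412, 0.207]
tool_rot: [[-0.088, 0.996, -0.002], [0.996, 0.088, -0.001], [-0.001, -0.002, -1.0]]
ft_force: [0.5, 0.2, -1.0]
width: 0.0291
finger_force: 30.6
```

servo_tool([
  [0,0,0,0,0,0],
  [0,0,0,0,0,0],
  [0,0,0,0,0,0],
])

```text
time: 8.97
tool_pos: [0.5695, 0.2394, 0.2075]
tool_rot: [[-0.084, 0.996, -0.001], [0.996, 0.084, -0.002], [-0.002, -0.001, -1.0]]
ft_force: [-0.2, -0.9, 0.1]
width: 0.029
finger_force: 30.6
```

```bash
python3 - <<'E'
from h import *
np.set_printoptions(precision=4,suppress=True)
for c in("side","top"):
  save(c,c+"4")
  for n in["tape","clip","tip_a","clip_grip"]:
    for d in finder.mark_of(n,c)[:2]:w=world(c,d["centre"]);print(c,n,round(d["conf"],2),w,proj(c,w).round())
s=get_state();print(s["tool_pos"],s["joint_positions"],s["width"],s["finger_force"]);plan((.569,.241,.165,.083),3)
a=cv2.imread("pics/side4.png")[190:400,180:340];b=cv2.imread("pics/top4.png")[120:280,90:250]
cv2.imwrite("pics/c4.png",np.hstack([cv2.resize(a,(400,525),interpolation=2),cv2.resize(b,(400,525),interpolation=2)]))
E
```

```text
side tape 0.53 [0.5753 0.2414 0.0959] [254. 303.]
side clip 0.95 [0.5691 0.2416 0.1913] [255. 262.]
side tip_a 0.89 [0.5538 0.2355 0.1536] [268. 277.]
side tip_a 0.88 [0.5861 0.2407 0.151 ] [245. 280.]
side clip_grip 0.81 [0.5718 0.2395 0.2198] [253. 246.]
top tape 0.36 [0.566  0.244  0.0957] [163. 201.]
top clip 0.66 [0.5722 0.233  0.1951] [156. 189.]
top tip_a 0.53 [0.5549 0.2358 0.1539] [159. 203.]
top tip_a 0.4 [0.5846 0.2375 0.1566] [159. 186.]
top clip_grip 0.59 [0.5711 0.2348 0.2258] [150. 187.]
[0.5698 0.2402 0.2083] [-0.8258  0.3928  0.4733  1.6541 -0.1932  1.1412 -0.2178] 0.029159785615765203 30.634555220603943
[[0.03, -0.02, 1.44, 0.0, -0.0, 0.0], [0.03, -0.03, 1.45, 0.0, -0.0, 0.0], [0.03, -0.02, 1.44, 0.0, -0.0, 0.0]]
end [0.569 0.241 0.165] 0.0847475118125399
```

View pics/c4.png

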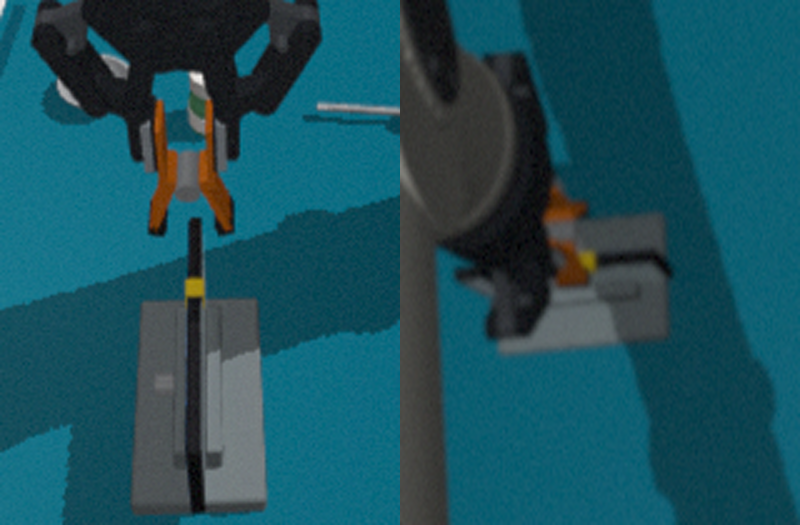

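servo_tool([
  [0.1,0,1.0,0,0,0],
  [0.1,0,1.2,0,0,0],
  [0,0,1.2,0,0,0],
  [0,0,1.0,0,0,0],
  [0,0,0.3,0,0,0],
])

```text
time: 9.88
tool_pos: [0.5678, 0.2419, 0.1581]
tool_rot: [[-0.085, 0.996, -0.004], [0.996, 0.085, -0.002], [-0.002, -0.005, -1.0]]
ft_force: [-0.8, 0.5, -0.5]
width: 0.0287
finger_force: 30.6
```

servo_tool([
  [0,0,0,0,0,0],
  [0,0,0,0,0,0],
  [0,0,0,0,0,0],
])

```text
time: 10.13
tool_pos: [0.5701, 0.2424, 0.1618]
tool_rot: [[-0.085, 0.996, 0.001], [0.996, 0.085, 0.0], [0.0, 0.001, -1.0]]
ft_force: [0.7, 0.6, -0.1]
width: 0.0289
finger_force: 30.6
```

```bash
python3 - <<'E'
from h import *
np.set_printoptions(precision=4,suppress=True)
for c in("side","top"):
  save(c,c+"5")
s=get_state();print(s["tool_pos"])
p=s["tool_pos"]
for dx in(-.019,0,.019):print(proj("side",[p[0]+dx,p[1],p[2]-.053]),proj("top",[p[0]+dx,p[1],p[2]-.053]))
a=cv2.imread("pics/side5.png")[230:330,200:310];b=cv2.imread("pics/top5.png")[150:250,110:220]
cv2.imwrite("pics/c5.png",np.hstack([cv2.resize(i,None,fx=3.6,fy=3.6,interpolation=2)for i in(a,b)]))
E
```

```text
[0.5701 0.2425 0.162 ]
[269.8944 299.5336] [161.6214 207.6996]
[257.0184 298.8122] [162.2345 197.6912]
[244.1844 298.0931] [162.8442 187.7377]
```

View pics/c5.png

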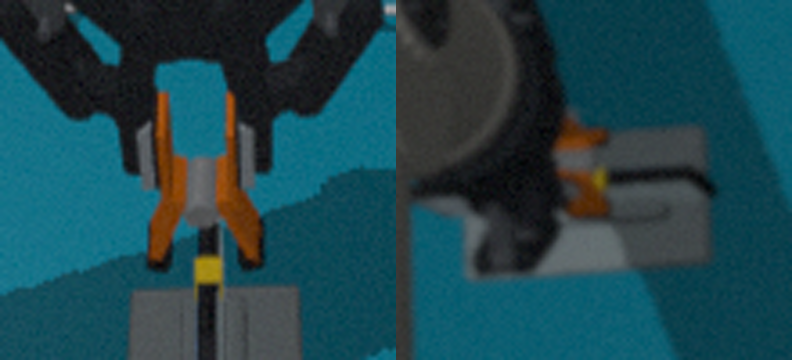

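servo_tool([
  [0,0,0.4,0,0,0],
  [0,0,0.6,0,0,0],
  [0,0,0.6,0,0,0],
  [0,0,0.6,0,0,0],
  [0,0,0.5,0,0,0],
])

```text
time: 10.65
tool_pos: [0.5691, 0.2423, 0.1332]
tool_rot: [[-0.085, 0.996, -0.001], [0.996, 0.085, -0.0], [-0.0, -0.001, -1.0]]
ft_force: [-0.0, -0.2, -0.7]
width: 0.0287
finger_force: 30.6
```

servo_tool([
  [0,0,0.3,0,0,0],
  [0,0,0,0,0,0],
  [0,0,0,0,0,0],
  [0,0,0,0,0,0],
  [0,0,0,0,0,0],
])

```text
time: 11.07
tool_pos: [0.5699, 0.2425, 0.1317]
tool_rot: [[-0.085, 0.996, 0.001], [0.996, 0.085, 0.0], [0.0, 0.001, -1.0]]
ft_force: [-0.6, 0.0, -0.7]
width: 0.0287
finger_force: 30.6
```

servo_tool([
  [0,0,0,0,0,0],
  [0,0,0,0,0,0],
  [0,0,0,0,0,0],
  [0,0,0,0,0,0],
  [0,0,0,0,0,0],
])

```text
time: 11.48
tool_pos: [0.5696, 0.2424, 0.1314]
tool_rot: [[-0.085, 0.996, 0.0], [0.996, 0.085, 0.0], [0.0, 0.0, -1.0]]
ft_force: [0.3, 0.4, -0.9]
width: 0.0289
finger_force: 30.6
```

```bash
python3 - <<'E'
from h import *
np.set_printoptions(precision=4,suppress=True)
for c in("side","top"):
  save(c,c+"6")
  for n in["clip","tip_a"]:
    for d in finder.mark_of(n,c)[:2]:w=world(c,d["centre"]);print(c,n,round(d["conf"],2),w)
s=get_state();print(s["tool_pos"],s["ft_force"],s["finger_force"])
a=cv2.imread("pics/side6.png")[230:330,200:310];b=cv2.imread("pics/top6.png")[150:250,110:220]
cv2.imwrite("pics/c6.png",np.hstack([cv2.resize(i,None,fx=3.6,fy=3.6,interpolation=2)for i in(a,b)]))
E
```

```text
side tip_a 0.85 [0.584  0.2433 0.0774]
side tip_a 0.77 [0.5555 0.2398 0.0822]
top clip 0.81 [0.5736 0.2372 0.1177]
top tip_a 0.54 [0.5518 0.239  0.0767]
top tip_a 0.37 [0.5825 0.2399 0.0735]
[0.5696 0.2424 0.1313] [-0.2609 -0.2067 -0.5304] 30.634880661964417
```

View pics/c6.png

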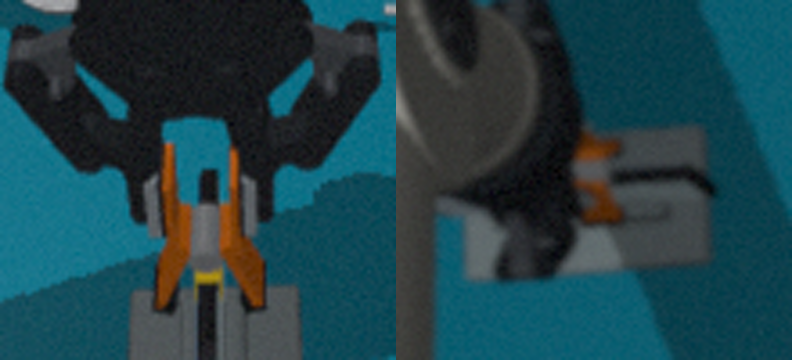

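```bash
python3 -c "
from h import *
print(finish_job())"
```

```text
the job is handed in; nothing more can be done
None
```

I handed the job in at about 11.5 s of simulated time. The clip was held squeezed open and still over the phone at the tape mark, its jaw tips about 15–17 mm below the top edge on either side, and the images and force readings showed no contact; the hand-in gave no verdict.

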